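Clip the sample slide onto the stage

TASK

Lift the spring clip of the slide stage until it stays open, lay the sample slide (the long metal plate with the round well) flat on the stage's bed beneath the clip, long side along the stage, on the place marked by the black outline, then bring the clip back down so that it holds the slide.

Things in the scene. Friction and masses are not known exactly. Their poses are not given: they have to be found in the camera images.
- sample_slide: Bare aluminium plate 80 x 36 x 8 mm (x, y, z), about 60 g, with one dark round well 20 mm across in the middle of its top. Lies flat on the worktop; origin at the centre of its underside. Either way round is right. Two bystanders lie near it in any order: a plate of the same size with no well, and a 44 mm square plate with a well.
- slide_bed (a point): Bed centre, on the flat top (14 mm up) of the stage, a fixed grey block 134 x 80 mm, narrower behind, with a steel clip. Black outline 82 x 42 mm about it: the slide's place. x: along the stage, away from the robot, to the clip's hinge; z up. 4 mm high end stop at x = 42 to 46 mm; no side walls. Hinge axis along y at x = 62, z = 18 mm, ears 28 mm wide. The clip presses at x = 18 mm.
- clip (a joint): Clip angle, rad: 0 shut on the empty bed, 0.18 shut on the slide; grows as the free end goes up and away from the robot; 1.65 open stop (arm just past upright, all of it beyond x = +45 mm of slide_bed). An over-centre spring (at most 0.1 N m, 2 N at the knob) pulls it shut below about 0.8 and open beyond that, so it stays open or shut by itself.
- clip_knob (a point): Centre of the black round bar at the clip's free end, the lifting grip: 14 mm thick, 20 mm long along the bed's y; pinch it over its two ends. Shut on the empty bed it is at x = 8, y = 0, z = 34 mm from slide_bed (54 mm before the hinge axis, 16 mm above it) and swings about the hinge axis at 56 mm radius. The clip's arm below it is 14 mm wide.

How it is judged:
On the way, in this order (a step that is already met when the one before it is completed fails the run):
1. the clip is lifted open (value of joint clip above 1.1 rad), for 0.2 s.
2. the sample slide lies on the bed beneath the open clip (value of joint clip above 0.8 rad and x of sample_slide in the frame of slide_bed between -0.015 and 0.015 m and y of sample_slide in the frame of slide_bed between -0.012 and 0.012 m and z of sample_slide in the frame of slide_bed below 0.006 m), for 0.2 s.
At the end, for the whole second after the job is handed in: The sample slide lies flat and at rest on the bed, its centre within 15 mm along and 12 mm across of the bed's centre and its long side within 12 degrees of the stage's, with the clip shut on it (clip angle 0.10 to 0.26 rad) (value of joint clip between 0.1 and 0.26 rad and x of sample_slide in the frame of slide_bed between -0.015 and 0.015 m and y of sample_slide in the frame of slide_bed between -0.012 and 0.012 m and z of sample_slide in the frame of slide_bed below 0.004 m and angle between the x axis of sample_slide and the x axis of slide_bed, either way round below 0.21 rad and angle between sample_slide's own z axis and vertical below 0.08 rad and linear speed of sample_slide below 0.01 m/s); the robot touches nothing.
It also fails if it takes over 58 s, if anything falls off the work surface, if the arm or the gripper's body presses on something with over 40 N, if the wrist force passes 120 N, or if a joint passes its speed limit or range.

ROBOT

A 6-joint arm with a two-finger parallel gripper is mounted at the origin on a cart in front of the work surface, level with it; the furniture and walls round the work are solid. World frame = base frame: x ahead of the robot, y to its left, z up, the work surface at z = 0. Lengths are in m, angles in rad, forces in N, time in s.
With the tool pointing down it reaches from about 0.4 to 0.825 m from the base axis. Payload 7 kg.
Tool frame: the origin (TCP) lies at the very end of the fingers, on their centre line; the grasp point (between the pads) lies 19 mm behind it; x points along the fingers, y is the direction in which the jaws open and shut, and the axes are right-handed (so a half turn about x gives the same grasp; the last joint's range is limited). The gripper opens to 88 mm and grips with 3 to 60 N. Pads are 19 mm wide; open, the fingers measure 130 mm over their backs; the gripper's body (78 mm by 193 mm) begins 47 mm behind the grasp point.
Start: joints at [-1.054, 0.359, 0.012, 0, -1.224, -0.288], TCP at [0.153, -0.657, 0.227] pointing down, gripper open.
Joint ranges: [-3.07, 3.07], [-1.43, 2.12], [-1.02, 1.25], [-3.03, 1.67], [-3.05, -0], [-3.03, 3.03]. Speed limits (rad/s): [2.39, 2.39, 3.01, 3.14, 3.14, 3.14].

INTERFACE

Orientations are given as [roll, pitch, yaw] about the fixed x, y, z axes, in that order (R = Rz(yaw) Ry(pitch) Rx(roll)).
In Python, from station import arm gives the robot as it stands.
- The arm moves only by the shell command python3 -m inch 'ROWS' [OPENING] [FORCE]. ROWS is text: rows parted by semicolons, each of 6 numbers parted by spaces: the shift along the world's x, y, z in units of 30 mm (1.0 is 30 mm), then the turn, a rotation vector about the world's x, y, z in units of 5 degrees (1.0 is 5 degrees). In form: dx dy dz wx wy wz; .... A call has 1 to 12 rows; each row shifts and turns the commanded pose from where the row before left it; what a row does not reach is not made up. A row lasts 1/8 s, in which the tool goes at most 62.5 mm and 10.7 degrees, less where a joint would pass 70% of its speed; a pose out of reach is approached as far as the arm can. A call is refused whole if a number of a shift passes 1 or a number of a turn 1, either way. A call with a gripper value outside its range is refused whole. OPENING is the opening, from 0 (shut) to 1 (fully open), set as the call begins (- or left out, the last holds). The fingers move at their own pace and stop on an object; FORCE is the grip in N (left out, the last holds). Time passes only in rows, so rows that do not move let the fingers close. It gives the time, the measured TCP pose, the force and the opening at its end, in the units of the state.
- arm.get_state(): the state, without advancing time (a new reading comes with each control period).
- arm.grab_frame(name): name is "side" or "top" or "wrist"; returns a dict with "frame" (384x512x3 uint8, red, green, blue), "range_z" (384x512 float32, m along the optical axis (not along the pixel's ray), 0 where there is no reading), "mtx" (3x3 intrinsics, pixels), "dist_coeffs" ([k1, k2, p1, p2, k3] as OpenCV has them; the pictures are not rectified), "pose" (4x4, takes a point from camera to world coordinates). Camera axes: x right, y up, looking along -z (the intrinsics and any distortion apply to the point x, -y, -z); pixel columns grow to the right and rows downward; lengths in m; the calibration is good to about 2 mm. A picture is of the moment at which its call begins.
- arm.job_done(): hands the job in, once; it reports no verdict.
Trained networks look in a picture, given as the dict that the camera call returned (one of the last four; its "shot" number tells which), for a name from the list of things; names that differ only in an ending like _2 or _b are one class to them, and where a whole thing is asked for, a point or a joint stands for the part that bears it (a point fixed in the world has none). Each returns a list of dicts, best first, with "confidence" (0 to 1); they miss things now and then, are a little off and sometimes report something else, mostly with a low value. They report only what shows in the picture. A call takes as long as a camera call.
- arm.search_frame(picture, target): "extent" ([centre column, centre row, width, height] as shares, 0 to 1, of the picture: columns of its width, rows of its height, round what is visible of it).
- arm.masks_of(picture, target): "mask" (384x512 bool, what is visible of it) and "extent" ([centre column, centre row, width, height] as shares, 0 to 1, of the picture: columns of its width, rows of its height, round what is visible of it).
- arm.place_of(picture, target): "position" ([column, row] as shares, 0 to 1, of the picture: columns of its width, rows of its height: a listed point, or the origin of a listed thing).
The state is a dict: "t": time; "q": joint angles; "qd": joint speeds; "joint_efforts": joint torques, N m; "eef_pos": TCP position; "ee_rot": TCP orientation; "force": force on the tool from outside, world axes, zero at the start; "moment": the same for the moment, N m; "width": finger opening in m.
Only numpy, scipy, OpenCV 4.12 (cv2) and the standard library are available. Lean on these libraries where they do the work, as an engineer would, in place of code of your own. Each camera call takes 0.05 s, during which the arm holds its last target. There are 200 camera calls.

## Working session

There is one attempt and no reset: what is moved stays moved. The work goes in short steps, Python scripts to look and compute and a shell command to move; the robot and the scene stay as the last step left them, time stands still between calls to the robot, and variables do not carry over. Pictures are saved under pics/ and viewed, about 8 in all and at most 12, crops included, and the job is handed in when it is done.

```bash
mkdir -p pics; ls; cat > h.py <<'E'
import numpy as np, cv2
from station import arm
def world(p,uv,z=None):
    """pixel -> world; by depth, or on the plane z"""
    u,v=uv
    n=cv2.undistortPoints(np.array([[[u,v]]],float),p["mtx"],np.array(p["dist_coeffs"],float))[0,0]
    T=np.array(p["pose"]); d=T[:3,:3]@np.array([n[0],-n[1],-1]); o=T[:3,3]
    if z is None:
        a=p["range_z"][int(v)-1:int(v)+2,int(u)-1:int(u)+2]; a=a[a>0]
        return o+d*np.median(a) if a.size else None
    return o+d*(z-o[2])/d[2]
def save(p,name,crop=None,s=1):
    f=p["frame"][:,:,::-1]
    if crop: f=f[crop[1]:crop[3],crop[0]:crop[2]]
    cv2.imwrite("pics/"+name,cv2.resize(f,None,fx=s,fy=s,interpolation=cv2.INTER_CUBIC))
E
python3 - <<'E'
from h import *
np.set_printoptions(precision=4,suppress=True)
for c in ("top","side"):
    p=arm.grab_frame(c); save(p,c+"0.png",s=1.5)
    print(c,p["mtx"][0],np.array(p["pose"])[:3,3])
    for t in ("sample_slide","clip_knob","slide_bed"):
        for r in arm.place_of(p,t)[:3]:
            uv=np.array(r["position"])*[512,384]; print(t,r["confidence"],uv,world(p,uv))
    for r in arm.masks_of(p,"sample_slide")[:3]:
        m=r["mask"]; q=cv2.minAreaRect(np.argwhere(m)[:,::-1].astype(np.float32)); print("mask",r["confidence"],q)
        print(np.array([world(p,c,0.008) for c in cv2.boxPoints(q)]))
s=arm.get_state(); print(s["t"],s["eef_pos"],s["ee_rot"])
E
```

```text
pics
top [375.8746   0.     261.6284] [ 0.2959 -0.1998  0.9062]
sample_slide 0.73 [359.8848 214.8864] [ 0.4074 -0.401   0.0085]
clip_knob 0.61 [201.216 196.416] [ 0.4388 -0.0259  0.0538]
slide_bed 0.7 [206.592  199.4112] [ 0.4382 -0.0314  0.0148]
mask 0.91 ((356.7203674316406, 212.74606323242188), (33.086063385009766, 15.032251358032227), 79.11447143554688)
[[ 0.4483 -0.369   0.008 ]
 [ 0.4558 -0.4049  0.008 ]
 [ 0.3773 -0.418   0.008 ]
 [ 0.37   -0.3825  0.008 ]]
side [489.5156   0.     256.0531] [0.0519 0.64   0.6479]
sample_slide 0.69 [300.9024 176.2176] [ 0.4136 -0.3867  0.0091]
clip_knob 0.47 [222.208  239.3088] [ 0.4377 -0.0202  0.05  ]
slide_bed 0.94 [226.6112 254.592 ] [ 0.4298 -0.0225  0.0122]
mask 0.74 ((301.65411376953125, 176.61375427246094), (31.055587768554688, 9.380929946899414), 9.865806579589844)
[[ 0.4447 -0.359   0.008 ]
 [ 0.4596 -0.4046  0.008 ]
 [ 0.3783 -0.4166  0.008 ]
 [ 0.3661 -0.3712  0.008 ]]
0.5 [ 0.153  -0.6574  0.2265] [1.7682 1.5707 1.997 ]
```

View pics/top0.png

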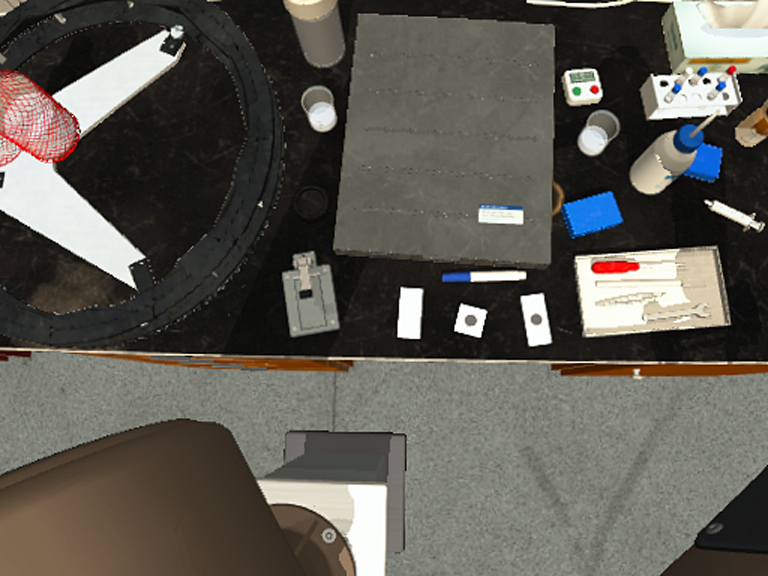

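View pics/side0.png

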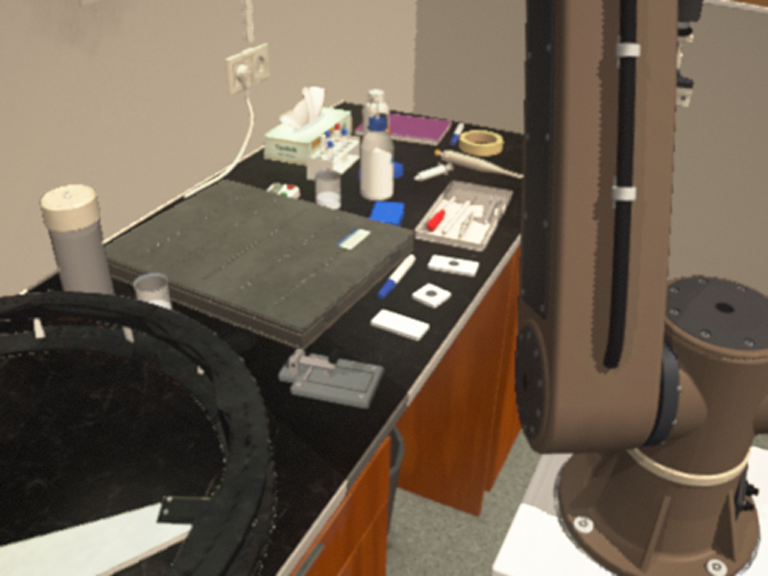

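The top image shows the welled slide at (357,213) in native pixels. The square plate (314,214) and the blank plate (273,208) lie beside it, and the stage is around (207,200). Next I'll get the stage's yaw, the heights of nearby obstacles, and the tool's jaw axis.

```bash
python3 - <<'E'
from h import *
from scipy.spatial.transform import Rotation as R
np.set_printoptions(precision=4,suppress=True)
p=arm.grab_frame("top")
P=np.array([[world(p,(u,v)) if p["range_z"][v,u]>0 else [9,9,9] for u in range(150,400)] for v in range(130,250)]).reshape(-1,3)
def near(x0,x1,y0,y1): return P[(P[:,0]>x0)&(P[:,0]<x1)&(P[:,1]>y0)&(P[:,1]<y1)]
a=near(.33,.56,-.1,.04); a=a[(a[:,2]>.009)&(a[:,2]<.08)]
q=cv2.minAreaRect(a[:,:2].astype(np.float32)*1000); print("stage all",q,len(a))
b=a[(a[:,2]>.011)&(a[:,2]<.0165)]; q=cv2.minAreaRect(b[:,:2].astype(np.float32)*1000); print("bed top",q); print(cv2.boxPoints(q))
k=a[a[:,2]>.026]; print("clip high pts\n",k)
for y0 in np.arange(-.2,.25,.05): print("max z at y",round(y0,2),[round(float(near(x,x+.05,y0,y0+.05)[:,2].max(initial=-1)),3) for x in (.35,.4,.45,.5,.55,.6)])
for r in arm.masks_of(p,"clip")[:2]:
    m=np.argwhere(r["mask"])[:,::-1]; print("clipmask",r["confidence"],len(m),cv2.minAreaRect(m.astype(np.float32)))
s=arm.get_state(); print(R.from_euler("xyz",s["ee_rot"]).as_matrix())
save(p,"stage.png",(170,150,250,240),7)
E
```

```text
stage all ((471.4313049316406, -36.66461944580078), (107.92816925048828, 195.16629028320312), 79.78353881835938) 1865
bed top ((446.9635925292969, -38.878047943115234), (113.55077362060547, 139.5166015625), 88.1415786743164)
[[375.4008 -93.3613]
 [514.8439 -97.8858]
 [518.5264  15.6052]
 [379.0833  20.1297]]
clip high pts
 [[ 0.5593 -0.0728  0.0435]
 [ 0.5591 -0.0753  0.0443]
 [ 0.559  -0.0778  0.0444]
 ...
 [ 0.4359 -0.0192  0.0337]
 [ 0.4334 -0.0248  0.0497]
 [ 0.4336 -0.027   0.0488]]
max z at y -0.2 [0.009, 0.01, 0.009, 0.046, 0.046, 0.046]
max z at y -0.15 [0.002, 0.002, 0.002, 0.046, 0.046, 0.045]
max z at y -0.1 [0.015, 0.016, 0.016, 0.046, 0.046, 0.045]
max z at y -0.05 [0.016, 0.054, 0.038, 0.034, 0.026, 0.025]
max z at y -0.0 [0.014, 0.016, 0.015, 0.014, 0.09, 0.03]
max z at y 0.05 [0.002, 0.002, 0.089, 0.094, 0.094, 0.027]
max z at y 0.1 [0.002, 0.003, 0.029, 0.029, -1.0, 0.046]
max z at y 0.15 [-0.875, -1.0, -1.0, -1.0, -1.0, -1.0]
max z at y 0.2 [-0.874, -1.0, -1.0, -1.0, -1.0, -1.0]
clipmask 0.62 190 ((203.0, 186.0), (26.0, 8.0), 90.0)
[[-0.     -0.2268  0.9739]
 [ 0.0001  0.9739  0.2268]
 [-1.      0.0001 -0.    ]]
```

View pics/stage.png

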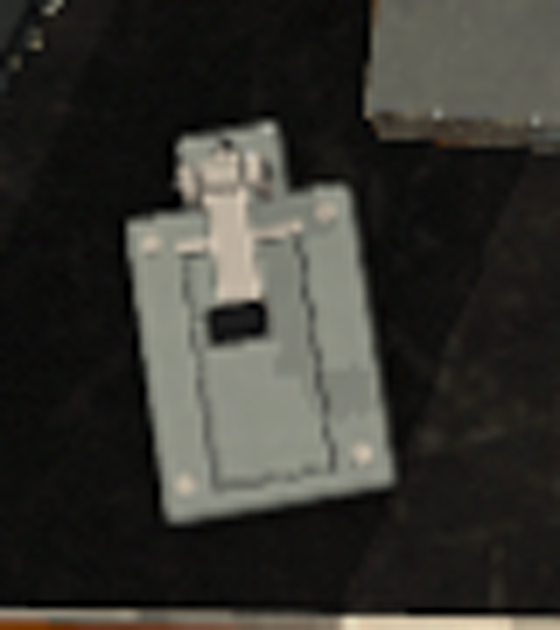

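The crop shows the grey bed with corners at crop pixels (128,220), (350,183), (396,485) and (168,524). The outline corners are (182,250), (300,232), (333,470) and (215,490), and the black knob is at (237,322). The black ring lies up and left of the stage.

```bash
python3 - <<'E'
from h import *
np.set_printoptions(precision=4,suppress=True)
p=arm.grab_frame("top")
W=lambda c,z:world(p,(170+(c[0]+.5)/7-.5,150+(c[1]+.5)/7-.5),z)
out=[W(c,.014) for c in ((182,250),(300,232),(333,470),(215,490))]
blk=[W(c,.014) for c in ((128,220),(350,183),(396,485),(168,524))]
for n,o in (("outline",out),("block",blk)):
    o=np.array(o); ax=(o[0]+o[1]-o[2]-o[3])/2; print(n,o.mean(0),np.linalg.norm(ax),np.linalg.norm(o[0]-o[1]),np.degrees(np.arctan2(ax[1],ax[0])))
print("knob",W((237,322),.055), "ears mid",W((225,170),.03))
P=np.array([world(p,(u,v)) for v in range(100,230) for u in range(120,200) if p["range_z"][v,u]>0])
r=P[(P[:,2]>.06)&(P[:,0]<.65)&(P[:,1]>-.02)]
for x in np.arange(.36,.65,.02):
    k=r[(r[:,0]>=x)&(r[:,0]<x+.02)]
    if len(k): print("ring x",round(x,2),"min y",k[:,1].min(),"max z",k[:,2].max())
E
```

```text
outline [ 0.4346 -0.0308  0.014 ] 0.08491943364550045 0.041909568463308115 10.567782783327713
block [ 0.4375 -0.0316  0.014 ] 0.10786376354827705 0.07922476710397323 10.767380739653868
knob [ 0.4407 -0.0312  0.055 ] ears mid [ 0.498  -0.0194  0.03  ]
ring x 0.42 min y 0.13426688568621106 max z 0.08985089788754741
ring x 0.44 min y 0.11555040290442833 max z 0.09065911467603727
ring x 0.46 min y 0.10014082826468787 max z 0.09134043921040302
ring x 0.48 min y 0.08592467092351266 max z 0.09259735429899119
ring x 0.5 min y 0.0731389329178885 max z 0.09521582373317472
ring x 0.52 min y 0.06083509357223901 max z 0.09371837022018537
ring x 0.54 min y 0.05158968814912887 max z 0.09405430933387937
ring x 0.56 min y 0.044422386708038275 max z 0.09509435023232016
ring x 0.58 min y 0.037894631226794234 max z 0.09520223048911436
ring x 0.6 min y 0.03410830640650281 max z 0.09465847636976665
ring x 0.62 min y 0.031059105340405013 max z 0.09426246792813253
ring x 0.64 min y 0.03009284068616669 max z 0.094701554103365
```

```bash
python3 -m inch '0.95 0.98 -0.1 0 0 -0.1; 0.95 0.98 -0.1 0 0 -0.1; 0.95 0.98 -0.1 0 0 -0.1; 0.95 0.98 -0.1 0 0 -0.1; 0.95 0.98 -0.1 0 0 -0.1; 0.95 0.98 -0.1 0 0 0; 0.95 0.98 -0.1 0 0 0; 0.95 0.98 -0.1 0 0 0; 0.95 0.98 -0.1 0 0 0; 0 0 0 0 0 0; 0 0 0 0 0 0' 1 10
cat > w.py <<'E'
from h import *
import sys
np.set_printoptions(precision=4,suppress=True)
p=arm.grab_frame("wrist"); save(p,sys.argv[1],s=1.3)
for t in sys.argv[2:]:
    for r in arm.place_of(p,t)[:2]:
        uv=np.array(r["position"])*[512,384]; print(t,r["confidence"],uv,world(p,uv))
E
python3 w.py w1.png sample_slide
python3 - <<'E'
from h import *
p=arm.grab_frame("wrist")
for r in arm.masks_of(p,"sample_slide")[:2]:
    m=r["mask"]; q=cv2.minAreaRect(np.argwhere(m)[:,::-1].astype(np.float32)); b=np.array([world(p,c,.008)[:2] for c in cv2.boxPoints(q)])
    print(r["confidence"],b,b.mean(0))
    for i in (0,1): d=b[i+1]-b[i]; print(np.linalg.norm(d),np.degrees(np.arctan2(d[1],d[0])))
E
```

```text
t: 2.02
eef_pos: [0.4096, -0.3927, 0.1997]
ee_rot: [-1.306, 1.571, -1.12]
force: [0.3, -0.2, -0.5]
width: 0.0876
sample_slide 0.72 [253.3888 166.8096] [ 0.4063 -0.3954  0.009 ]
0.87 [[ 0.37387965 -0.41903165]
 [ 0.36741876 -0.38428754]
 [ 0.44691175 -0.36833091]
 [ 0.45381832 -0.40543978]] [ 0.41050712 -0.39427247]
0.035339724831214385 100.53419172837319
0.0810786671198194 11.350141627616159
```

```bash
python3 -m inch '0.2 1 0 0 0 0; 0.1 1 0 0 0 0; 0.1 1 0 0 0 0; 0.1 1 0 0 0 0; 0.1 1 0 0 0 0; 0.1 1 0 0 0 0; 0.1 1 0 0 0 0; 0.1 1 0 0 0 0; 0.1 1 0 0 0 0; 0.1 1 0 0 0 0; 0 1 0 0 0 0; 0 1 0 0 0 0'
python3 -m inch '0 0.1 -0.3 0 0 0; 0 0 0 0 0 0; 0 0 0 0 0 0'
python3 w.py w2.png clip_knob slide_bed
```

```text
t: 3.72
eef_pos: [0.4425, -0.0324, 0.1998]
ee_rot: [0.07, 1.57, 0.254]
force: [0.3, -0.2, 0.3]
width: 0.0879
t: 4.1
eef_pos: [0.4425, -0.0306, 0.1905]
ee_rot: [-2.687, 1.57, -2.503]
force: [-0.0, 0.7, -0.2]
width: 0.0877
clip_knob 0.85 [259.1232 180.7872] [ 0.4404 -0.0268  0.0555]
slide_bed 0.83 [256.9216 162.3936] [ 0.4301 -0.0307  0.0142]
```

View pics/w2.png

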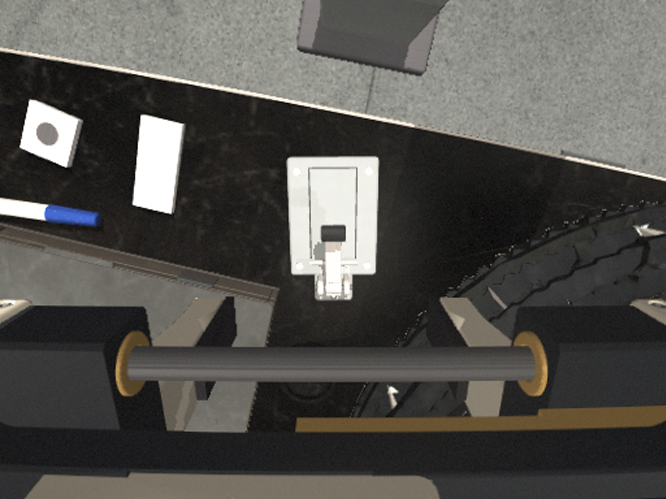

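The wrist view shows the stage square to the gripper. The outline runs from (309,168) to (357,260) in view pixels and the knob is at (333,232).

```bash
python3 - <<'E'
from h import *
np.set_printoptions(precision=4,suppress=True)
p=arm.grab_frame("wrist")
W=lambda c,z:world(p,((c[0]+.5)/1.3-.5,(c[1]+.5)/1.3-.5),z)
o=np.array([W(c,.014) for c in ((309,168),(357,168),(357,261),(309,261))]); print("outline",o.mean(0),o)
print("knob",W((333,232),.055), W((333,232),None))
b=np.array([W(c,.014) for c in ((288,157),(379,157),(376,274),(292,274))]); d=(b[2]+b[3]-b[0]-b[1]); print("block",b.mean(0),np.degrees(np.arctan2(d[1],d[0])))
E
```

```text
outline [ 0.435  -0.0306  0.014 ] [[ 0.3971 -0.0587  0.014 ]
 [ 0.3896 -0.0181  0.014 ]
 [ 0.4725 -0.001   0.014 ]
 [ 0.4806 -0.0447  0.014 ]]
knob [ 0.4388 -0.0301  0.055 ] [ 0.4388 -0.0301  0.0548]
block [ 0.4366 -0.0296  0.014 ] 10.866196525612946
```

```bash
python3 -m inch '0 0.05 -1 0 0 0; 0 0 -1 0 0 0; 0 0 -1 0 0 0; 0 0 -1 0 0 0; 0 0 -0.8 0 0 0; 0 0 -0.4 0 0 0; 0 0 0 0 0 0; 0 0 0 0 0 0' 0.5 15
python3 -m inch '0 0 0 0 0 0; 0 0 0 0 0 0; 0 0 0 0 0 0; 0 0 0 0 0 0; 0 0 0 0 0 0; 0 0 0 0 0 0' 0.1 15
```

```text
t: 5.3
eef_pos: [0.4432, -0.0282, 0.0353]
ee_rot: [0.052, 1.57, 0.238]
force: [-0.3, -0.4, 1.1]
width: 0.0436
t: 6.05
eef_pos: [0.4428, -0.0289, 0.0349]
ee_rot: [-1.419, 1.57, -1.233]
force: [1.3, -5.0, 1.7]
width: 0.0198
```

```bash
python3 -m inch '0.1 0.02 0.27 0 0 0; 0.14 0.03 0.23 0 0 0; 0.17 0.03 0.22 0 0 0; 0.2 0.04 0.19 0 0 0; 0.23 0.04 0.16 0 0 0; 0.24 0.05 0.12 0 0 0; 0.26 0.05 0.085 0 0 0; 0.27 0.05 0.04 0 0 0; 0.37 0.07 -0.01 0 0 0; 0 0 0 0 0 0; 0 0 0 0 0 0'
python3 - <<'E'
from h import *
p=arm.grab_frame("side"); save(p,"s1.png",(150,170,330,300),4)
E
```

```text
t: 7.42
eef_pos: [0.5031, -0.0173, 0.0743]
ee_rot: [-0.564, 1.569, -0.379]
force: [2.3, -5.3, 3.1]
width: 0.0202
```

View pics/s1.png

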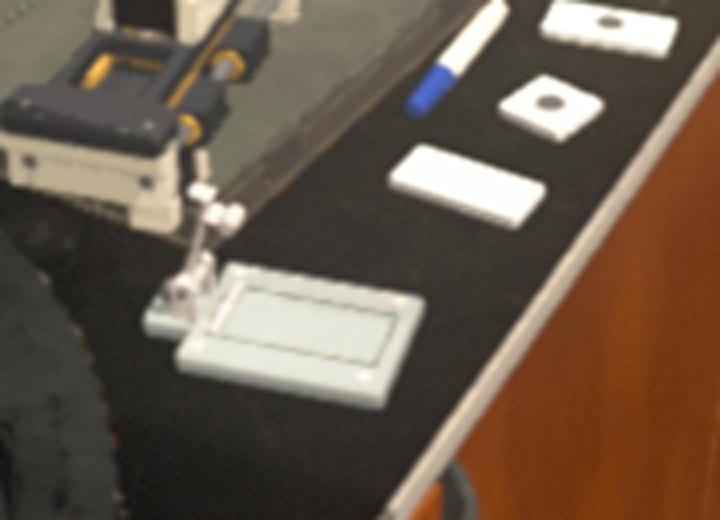

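The clip stands nearly upright at crop (200,240), with the fingers at its top. I'll release it, rise, and go to the slide.

```bash
python3 -m inch '0 0 0 0 0 0; 0 0 0 0 0 0; 0 0 0 0 0 0; 0 0 1 0 0 0; 0 0 1 0 0 0; -0.2 -0.6 1 0 0 0; -0.2 -1 0.2 0 0 0; -0.2 -1 0 0 0 0; -0.3 -1 0 0 0 0; -0.3 -1 0 0 0 0; -0.3 -1 0 0 0 0; -0.3 -1 0 0 0 0' 0.5 15
python3 -m inch '-0.3 -1 0 0 0 0; -0.3 -1 0 0 0 0; -0.3 -1 0 0 0 0; -0.2 -1 -0.4 0 0 0; -0.2 -1 -1 0 0 0; -0.1 -0.9 -1 0 0 0; 0 0 0 0 0 0; 0 0 0 0 0 0' 0.7
python3 - <<'E'
from h import *
p=arm.grab_frame("side"); save(p,"s2.png",(150,170,330,300),4)
E
```

```text
t: 8.98
eef_pos: [0.4476, -0.2157, 0.1697]
ee_rot: [0.863, 1.571, 1.048]
force: [-0.1, 0.4, -0.5]
width: 0.044
t: 9.98
eef_pos: [0.4061, -0.3918, 0.0979]
ee_rot: [2.915, 1.571, 3.1]
force: [0.4, -0.0, 0.1]
width: 0.0614
```

View pics/s2.png

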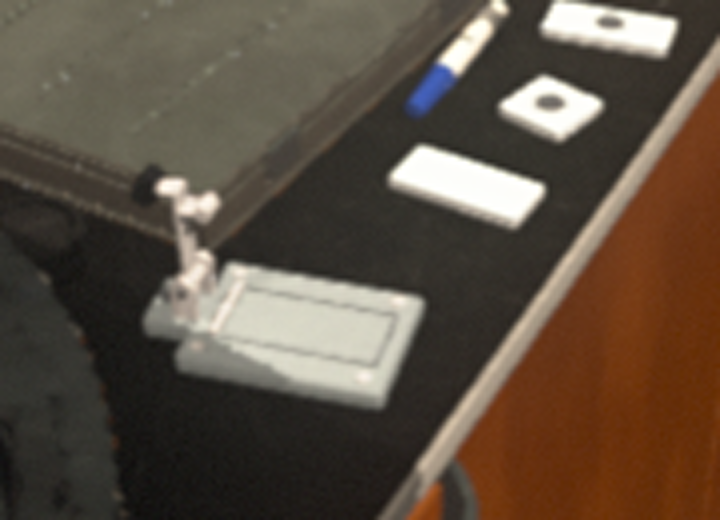

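The clip stays open past upright with the knob at (150,185). Now grasp the slide.

```bash
python3 -m inch '0.15 -0.07 -1 0 0 0; 0 0 -1 0 0 0; 0 0 -0.8 0 0 0; 0 0 -0.34 0 0 0; 0 0 0 0 0 0; 0 0 0 0 0 0' 0.7 25
python3 -m inch '0 0 0 0 0 0; 0 0 0 0 0 0; 0 0 0 0 0 0; 0 0 0 0 0 0; 0 0 0 0 0 0; 0 0 0 0 0 0' 0.3 25
```

```text
t: 10.78
eef_pos: [0.4114, -0.3943, 0.0048]
ee_rot: [-0.692, 1.569, -0.506]
force: [-0.2, 0.6, 0.0]
width: 0.0612
t: 11.52
eef_pos: [0.4106, -0.3941, 0.0037]
ee_rot: [-0.903, 1.571, -0.718]
force: [-0.6, 1.6, 5.5]
width: 0.0358
```

```bash
python3 -m inch '0 0 0.5 0 0 0; 0 0 1 0 0 0; 0 0 1 0 0 0; 0 0.5 1 0 0 0; 0.05 1 0 0 0 0; 0.05 1 0 0 0 0; 0.05 1 0 0 0 0; 0.05 1 0 0 0 0; 0.05 1 0 0 0 0; 0.1 1 0 0 0 0; 0.1 1 0 0 0 0; 0.1 1 0 0 0 0'
python3 -m inch '0.1 1 0 0 0 0; 0 1 0 0 0 0; 0 1 -0.5 0 0 0; 0 0.58 -1 0 0 0; 0 0 -0.6 0 0 0; 0 0 0 0 0 0; 0 0 0 0 0 0'
python3 - <<'E'
from h import *
p=arm.grab_frame("wrist"); save(p,"w3.png",(150,60,400,250),3)
E
```

```text
t: 13.02
eef_pos: [0.427, -0.138, 0.1092]
ee_rot: [0.044, 1.57, 0.229]
force: [0.5, -0.1, -0.4]
width: 0.0355
t: 13.9
eef_pos: [0.4305, -0.0316, 0.0464]
ee_rot: [0.023, 1.57, 0.208]
force: [0.3, -0.4, -0.2]
width: 0.0353
```

View pics/w3.png

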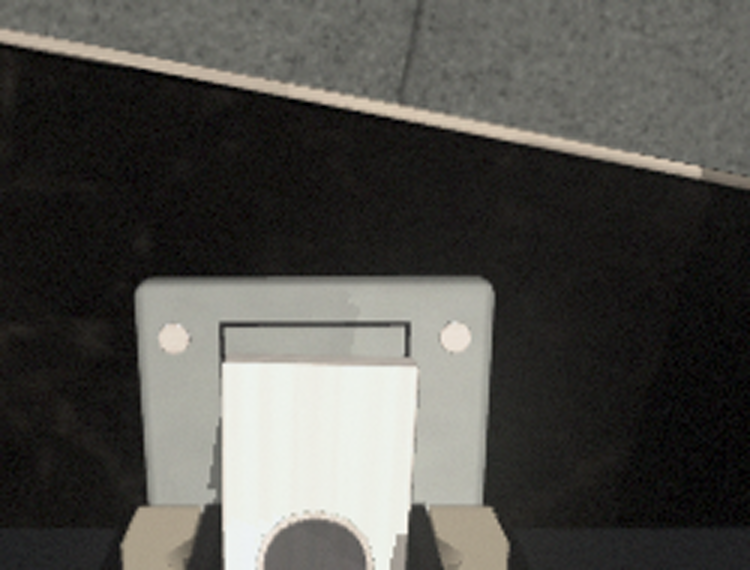

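The wrist view shows the slide held and aligned. Its near edge is at crop row 362 (columns 222 to 416) and the near outline edge is at row 325 (columns 221 to 409). I'll compute the offset in the stage frame.

```bash
python3 - <<'E'
from h import *
p=arm.grab_frame("wrist")
W=lambda c,z:world(p,(150+(c[0]+.5)/3-.5,60+(c[1]+.5)/3-.5),z)[:2]
a=np.radians(10.7); S=np.array([[np.cos(a),np.sin(a)],[-np.sin(a),np.cos(a)]])
o=[S@W(c,.014) for c in ((221,325),(409,325))]; s=[S@W(c,.0505) for c in ((222,364),(416,367))]
print("outline",o,"slide",s)
print("bed centre x",np.mean(o,0)[0]+.041,"y",np.mean(o,0)[1]," slide x",np.mean(s,0)[0]+.040,"y",np.mean(s,0)[1])
E
```

```text
outline [array([ 0.37928788, -0.13205028]), array([ 0.3793887 , -0.09050785])] slide [array([ 0.37822258, -0.12813006]), array([ 0.37887105, -0.09295927])]
bed centre x 0.42033829270470385 y -0.11127906667036931  slide x 0.4185468152923896 y -0.11054466871309922
```

```bash
python3 -m inch '-0.07 -0.03 -0.5 0 0 0; 0 0 -0.3 0 0 0; 0 0 -0.13 0 0 0; 0 0 0 0 0 0; 0 0 0 0 0 0'
python3 -m inch '0 0 0 0 0 0; 0 0 0 0 0 0; 0 0 0 0 0 0; 0 0 0 0 0 0; 0 0 0.5 0 0 0; 0 0 1 0 0 0; 0 0 1 0 0 0; 0 0 1 0 0 0; 0 0 1 0 0 0; 0 0 0 0 0 0; 0 0 0 0 0 0' 0.6
python3 - <<'E'
from h import *
p=arm.grab_frame("wrist"); save(p,"w4.png",(150,60,400,250),3)
E
```

```text
t: 14.62
eef_pos: [0.4282, -0.0324, 0.0178]
ee_rot: [0.141, 1.57, 0.327]
force: [0.6, 0.0, -1.3]
width: 0.0354
t: 16.0
eef_pos: [0.4275, -0.0325, 0.1522]
ee_rot: [2.239, 1.57, 2.424]
force: [-0.4, 1.1, 0.5]
width: 0.0526
```

View pics/w4.png

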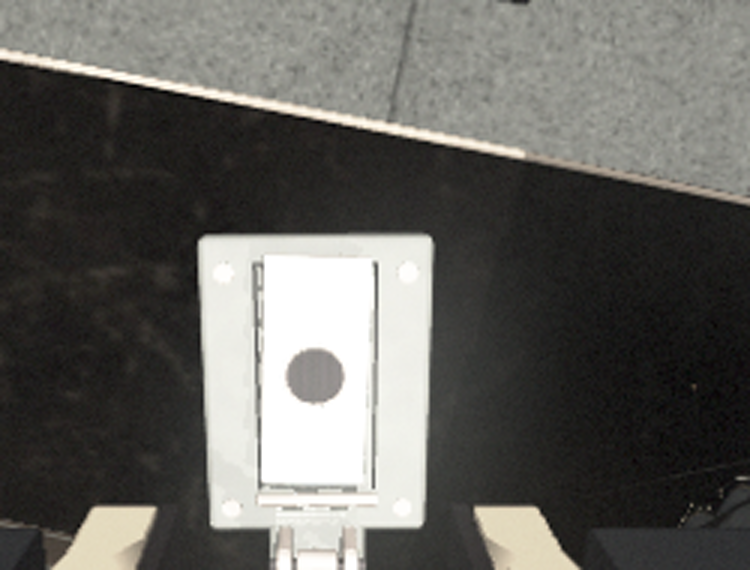

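The slide lies inside the outline with its well at (315,376), clear of the end stop at row 500. Next I'll fetch the open clip's knob.

```bash
python3 -m inch '0.9 0.18 0 0 0 0; 1 0.18 0 0 0 0; 1 0.2 0 0 0 0; 0 0 -0.7 0 0 0; 0 0 -1 0 0 0; 0 0 -0.7 0 0 0; 0 0 -0.3 0 0 0; 0 0 0 0 0 0; 0 0 0 0 0 0' 0.5 15
python3 -m inch '0 0 0 0 0 0; 0 0 0 0 0 0; 0 0 0 0 0 0; 0 0 0 0 0 0; 0 0 0 0 0 0; 0 0 0 0 0 0' 0.1 15
```

```text
t: 17.18
eef_pos: [0.5154, -0.0156, 0.0722]
ee_rot: [-0.014, 1.57, 0.171]
force: [-0.7, 0.8, 1.0]
width: 0.0436
t: 17.92
eef_pos: [0.5151, -0.0154, 0.0719]
ee_rot: [0.453, 1.57, 0.638]
force: [-2.0, 4.4, 6.2]
width: 0.02
```

```bash
python3 -m inch '-0.22 -0.04 0.08 0 0 0; -0.22 -0.04 0.04 0 0 0; -0.37 -0.07 0.01 0 0 0; -0.27 -0.05 -0.04 0 0 0; -0.26 -0.05 -0.085 0 0 0; -0.24 -0.05 -0.12 0 0 0; -0.23 -0.04 -0.16 0 0 0; -0.2 -0.04 -0.19 0 0 0; -0.17 -0.03 -0.22 0 0 0; -0.1 -0.02 -0.16 0 0 0; 0 0 0 0 0 0; 0 0 0 0 0 0'
```

```text
t: 19.42
eef_pos: [0.4446, -0.029, 0.0454]
ee_rot: [-3.141, 1.568, -2.956]
force: [-1.8, 5.6, -0.6]
width: 0.0197
```

```bash
python3 -m inch '0 0 0 0 0 0; 0 0 0 0 0 0; 0 0 0 0 0 0; 0 0 0.5 0 0 0; 0 0 1 0 0 0; 0 0 1 0 0 0; 0 0 1 0 0 0; 0 0 1 0 0 0; 0 0 0 0 0 0; 0 0 0 0 0 0' 0.5
python3 - <<'E'
from h import *
p=arm.grab_frame("wrist"); q=arm.grab_frame("side"); save(p,"w5a.png",(150,60,400,250),2.4); save(q,"w5b.png",(190,220,280,290),6)
a=cv2.imread("pics/w5a.png"); b=cv2.imread("pics/w5b.png"); b=cv2.resize(b,(200*2-200+0,int(200*b.shape[0]/b.shape[1])))
c=np.zeros((a.shape[0],800,3),np.uint8); c[:,:600]=a; c[:b.shape[0],600:]=b; cv2.imwrite("pics/w5.png",c)
E
```

```text
t: 20.68
eef_pos: [0.446, -0.0287, 0.1808]
ee_rot: [2.752, 1.57, 2.937]
force: [-0.6, -1.0, -0.6]
width: 0.0438
```

View pics/w5.png

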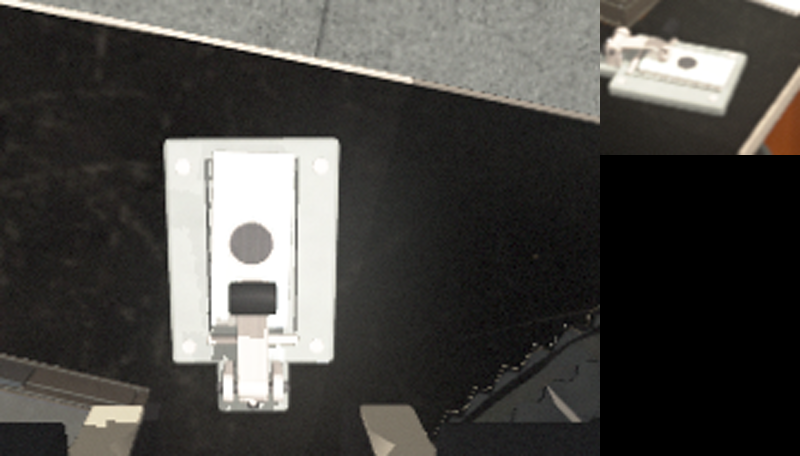

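View pics/w5b.png

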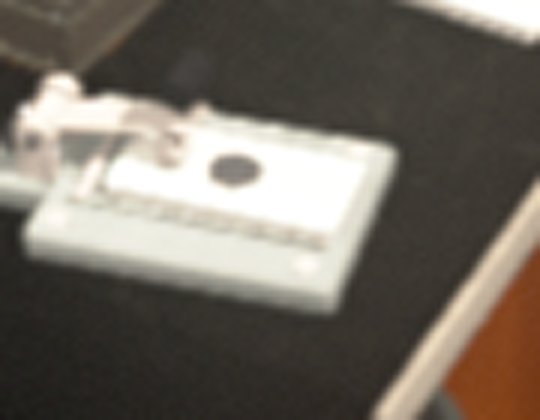

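The clip lies over the slide and the slide is in the outline. One numeric check before handing in: knob height and slide offset.

```bash
python3 - <<'E'
from h import *
p=arm.grab_frame("wrist")
W=lambda c,z=None:world(p,(150+(c[0]+.5)/2.4-.5,60+(c[1]+.5)/2.4-.5),z)
k=W((253,297)); s=W((251,243),.022); d=W((251,243))
a=np.radians(10.7); S=np.array([[np.cos(a),np.sin(a)],[-np.sin(a),np.cos(a)]]); b=np.array([.4345,-.031])
print("knob",S@(k[:2]-b),"top z",k[2]," expect z .064 at 0.18 rad;  well",S@(s[:2]-b),d[2])
s=[W(c,.022) for c in ((211,152),(296,152))]; v=s[1]-s[0]; print("slide edge yaw",np.degrees(np.arctan2(-v[0],v[1])))
arm.job_done()
E
```

```text
knob [7.53995972e-03 8.37252963e-05] top z 0.06417795198265824  expect z .064 at 0.18 rad;  well [-0.00615469 -0.00074632] 0.023511911532670127
slide edge yaw 10.564191346285638
the job is handed in; nothing more can be done
```

I lifted the clip by its knob until it stayed open, laid the welled slide on the bed inside the outline, and swung the clip back down onto it. I then released it, raised the gripper clear and handed the job in at about 21 s. `job_done()` gives no verdict.

The last checks, all from the wrist camera:

| Check | Measured | Wanted |
|---|---|---|
| Knob top height | 64.2 mm | about 64 mm (clip at 0.18 rad) |
| Slide centre along the stage | about −6 mm | within ±15 mm |
| Slide centre across the stage | about −0.7 mm | within ±12 mm |
| Slide yaw | 10.6°, stage at about 10.7° | within 12° of the stage |
| Depth reading at the slide's well | 23.5 mm | about 22 mm if the slide lies flat |

- **Offset along the stage:** I deliberately set the slide a few millimetres towards the robot to clear the end stop.
- **Small disagreement:** the knob measured about 7.5 mm along the stage, against about 12 mm expected. The offset along the stage may therefore be overstated by about 4 mm.

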